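Fish the red biscuit cutter out of the gap between tub and pan

TASK

The small red biscuit cutter has dropped into the narrow gap between the white food tub and the steel pan. Pick up the cranked hook by its wooden handle and use it to draw the red cutter out through the open end of the gap until the whole cutter is clear on the table, never touching the cutter with the robot itself. Then leave the hook resting on the table on its flat handle and let go of it; leave the small blue cutter on the red board alone.

Things in the scene. Friction and masses are not known exactly. Their poses are not given: they have to be found in the camera images.
- gap: Fixed white tub (blue lid, 150 x 265 mm, robot's side) and steel pan (176 x 325 mm, far side), 116 and 113 mm high (pan handle 140), with a straight gap 66 mm wide between them, open above; a carton closes it 267 mm in, the other end is open to the robot's left. Origin: on the table, centre of that open mouth. +y points out of the mouth along the gap's centre line, x across it, z up
- hook: Loose hook, about 0.3 kg, on its flat wooden handle (32 mm wide in x, 34 high, y -0.034 to +0.09). Origin: underside of handle at the gripping place, near the centre of mass; z up. Dark 8 mm rod goes forward, to -y: axis up to z 0.052 at y -0.085, level to y -0.22, there straight down to the tip, 4.5 mm above the underside. 48 mm free under the level rod
- red_cutter: Red plastic ring, open top and bottom, outer diameter 48 mm, inner 40 mm, 25 mm high, 40 g, loose, lying flat on the table in the gap, centre 50 to 140 mm in from the mouth. Origin: centre of the ring on its underside, z up. The hook's tip fits down into it with room to spare
- blue_cutter: Blue plastic ring of the same size and shape as the red one, loose on the red cutting board at the robot's left: a bystander. Origin: centre of its underside
Things that resemble listed ones, but are neither listed nor needed, are in the scene too. Of the things shaped like the red_cutter, the red one is meant.

How it is judged:
By the outcome, as a careful person would: the job done as asked, in the order asked, and still so for the second after the job is handed in, with the robot touching nothing.
It also fails if it takes over 51 s, if anything falls off the work surface, if the arm or the gripper's body presses on something with over 40 N, if the wrist force passes 120 N, or if a joint passes its speed limit or range.

ROBOT

A 6-joint arm with a two-finger parallel gripper is mounted at the origin on the work surface. World frame = base frame: x ahead of the robot, y to its left, z up, the work surface at z = 0. Lengths are in mm, angles in rad, forces in N, time in s.
With the tool pointing down it reaches from about 350 to 775 mm from the base axis. Payload 7.3 kg.
Tool frame: the origin (TCP) lies at the very end of the fingers, on their centre line; the grasp point (between the pads) lies 19 mm behind it; z points along the fingers, y is the line along which they close (so a half turn about z gives the same grasp; the last joint's range is limited). The gripper opens to 92 mm and grips with 3 to 60 N. Pads are 19 mm wide; open, the fingers measure 130 mm over their backs; the gripper's body (75 mm by 190 mm) begins 47 mm behind the grasp point.
Start: joints at [-0.146, 0.342, 1.524, -0, 1.275, -0.146], TCP at [525.019, 0.019, 226.741] pointing down, gripper open.
Joint ranges: [-2.53, 2.53], [-0.77, 2.02], [0.04, 2.7], [-1, 4.14], [0.28, 2.66], [-3.11, 3.11]. Speed limits (rad/s): [2.57, 2.57, 3.14, 3.14, 3.14, 3.14].

INTERFACE

Orientations are given as [roll, pitch, yaw] about the fixed x, y, z axes, in that order (R = Rz(yaw) Ry(pitch) Rx(roll)).
In Python, from plant import bot gives the robot as it stands.
- The arm moves only by the tool jog_arm, never from a script. Its argument "targets" is a list of rows, each an object with "xyz": the shift along the tool's x, y, z as a fraction of full scale, a list of three; "spin": the turn about the tool's z as a fraction of full scale. In form: [{"xyz": [x, y, z], "spin": spin}, ...]. A call has exactly 10 rows; each row shifts and turns the commanded pose from where the row before left it, along the tool's axes as they then stand; what a row does not reach is not made up. Full scale, the value 1, is 80 mm for a shift and 0.1 rad for a turn. A row lasts 1/8 s, in which the tool goes at most 62.5 mm and 10.7 degrees, less where a joint would pass 70% of its speed; a pose out of reach is approached as far as the arm can. A call with a number of a shift or a turn outside -1 to 1 is refused whole. A call with a gripper value outside its range is refused whole. "gripper" is the opening in per cent of the stroke, from 0 (shut) to 100 (fully open), set as the call begins (left out, the last holds). The fingers move at their own pace and stop on an object; the grip force is fixed at half the most. Time passes only in rows, so rows that do not move let the fingers close, or fill a call up. It gives the time, the measured TCP pose, the force, the opening and the grip force at its end, in the units of the state.
- bot.get_obs(): the state, without advancing time (a new reading comes with each control period).
- bot.capture(name): name is "scene" or "side" or "wrist"; returns the picture (384x512x3 uint8, blue, green, red); there is no depth.
- bot.get_calibration(name): a dict with "vfov" (degrees; the focal length in pixels is half the picture's height over the tangent of half this angle, whatever the lens; pixels are square), "cx", "cy" (the principal point, pixels), "k1" (the pictures are not rectified: a ray, as slopes to the right and down, at radius r is drawn at 1 + k1 r^2 times it, then the intrinsics apply), "eye" and "rotation" of the camera in the world. Camera axes: x right, y down, z forward; pixel columns grow to the right and rows downward; lengths in mm; the calibration is good to about 2 mm. A picture is of the moment at which its call begins: read the wrist's pose just before it. get_calibration takes no time and is no camera call; for the wrist camera it gives the pose at the moment of the call.
- bot.close_job(): hands the job in; it is judged then, once.
The state is a dict: "time": time; "joint_positions": joint angles; "dq": joint speeds; "tau": joint torques, N m; "tool_pos": TCP position; "tcp_rot": TCP orientation; "contact_force": force on the tool from outside, world axes, zero at the start; "moment": the same for the moment, N m; "grip_width": finger opening in mm; "finger_force": force on a finger pad.
Only numpy, scipy, OpenCV 4.12 (cv2) and the standard library are available. Lean on these libraries where they do the work, as an engineer would, in place of code of your own. Each camera call takes 0.05 s, during which the arm holds its last target. There are 200 camera calls.

## Working session

There is one attempt and no reset: what is moved stays moved. The work goes in short steps, Python scripts to look and compute and a tool call to move; the robot and the scene stay as the last step left them, time stands still between calls to the robot, and variables do not carry over. Pictures are saved under pics/ and viewed, at most 13 in all, crops included, and the job is handed in when it is done.

Besides the shell and the picture viewer there is one more tool, called after "Request:" by a JSON object that holds its "name" and its "arguments". jog_arm: Moves the arm, as the interface text tells. Shift numbers are shares of 80 mm and turn numbers shares of 0.1 rad, none past 1 either way. Its arguments: {"type":"object","properties":{"targets":{"type":"array","items":{"type":"object","properties":{"xyz":{"type":"array","items":{"type":"number"}},"spin":{"type":"number"}}}},"gripper":{"type":"number"}},"required":["targets"]}

```bash
mkdir -p pics
cat > h.py <<'E'
import numpy as np,cv2
from plant import bot
def ray(c,u,v):
    f=192/np.tan(np.radians(c["vfov"])/2); d=np.array([(u-c["cx"])/f,(v-c["cy"])/f]); s=d.copy()
    for _ in range(30): s=d/(1+c["k1"]*(s@s))
    return np.array(c["eye"],float),np.array(c["rotation"])@np.array([s[0],s[1],1])
def onz(c,u,v,z):
    e,r=ray(c,u,v); return (e+r*(z-e[2])/r[2]).round(1)
def tri(c1,p1,c2,p2):
    e,r=ray(c1,*p1);g,s=ray(c2,*p2)
    t=np.linalg.lstsq(np.c_[r,-s],g-e,rcond=None)[0]
    a,b=e+r*t[0],g+s*t[1]; return ((a+b)/2).round(1),round(np.linalg.norm(a-b),1)
def proj(c,P):
    f=192/np.tan(np.radians(c["vfov"])/2); q=np.array(c["rotation"]).T@(np.array(P,float)-c["eye"]); s=q[:2]/q[2]
    s=s*(1+c["k1"]*(s@s)); return np.array([c["cx"]+f*s[0],c["cy"]+f*s[1]]).round(1)
E
python3 - <<'E'
from h import *
ims=[bot.capture(n) for n in("scene","side")]
for n,i in zip(("scene","side"),ims): cv2.imwrite(f"pics/{n}0.png",i); cv2.imwrite(f"pics/{n}0b.png",cv2.resize(i,(800,600),interpolation=cv2.INTER_CUBIC)); c=bot.get_calibration(n); print(n,c)
c=bot.get_calibration("wrist");print(c);print(bot.get_obs())
cv2.imwrite("pics/wrist0b.png",cv2.resize(bot.capture("wrist"),(800,600),interpolation=cv2.INTER_CUBIC))
E
```

```text
scene {'vfov': 56.68818837795831, 'cx': 259.4447574037777, 'cy': 184.60502705101857, 'k1': -0.06817987262028469, 'eye': array([1016.12950939,  246.81874319,  882.66247731]), 'rotation': array([-2.62458083, -0.00901344,  1.7068146 ])}
side {'vfov': 50.327215823373336, 'cx': 253.93503775792408, 'cy': 187.56120098345076, 'k1': -0.07978204610735945, 'eye': array([175.72348609, 754.12010674, 802.12883354]), 'rotation': array([-2.43295543,  0.01295289, -2.57689189])}
{'vfov': 64.49235543321288, 'cx': 256.4474777761597, 'cy': 194.00501346605597, 'k1': -0.015868408716828007, 'eye': array([524.12299594,  83.56795338, 384.72520906]), 'rotation': array([2.83036264e+00, 1.78111375e-03, 1.98331495e-04])}
{'time': 0.1, 'joint_positions': array([-1.46012440e-01,  3.42626254e-01,  1.52490078e+00, -4.88964851e-06,
        1.27538719e+00, -1.46008022e-01]), 'dq': array([ 8.64757483e-04, -1.00640341e-03, -1.08990760e-03, -9.40836622e-04,
       -7.12598973e-04,  4.83451100e-05]), 'tau': array([ 1.49919495e-03, -4.32001984e+01, -2.44694173e+01,  7.19219679e-02,
        5.25739230e-02, -9.79429342e-05]), 'tool_pos': array([5.24649983e+02, 6.56968155e-02, 2.26135591e+02]), 'tcp_rot': array([-3.14028447e+00, -1.87648360e-04,  1.57079321e+00]), 'contact_force': array([-0.06176009, -0.25849343,  0.28767999]), 'moment': array([ 0.00940676, -0.07697526,  0.00727918]), 'finger_force': 0.0, 'grip_width': 91.82972049878528}
```

View pics/scene0b.png

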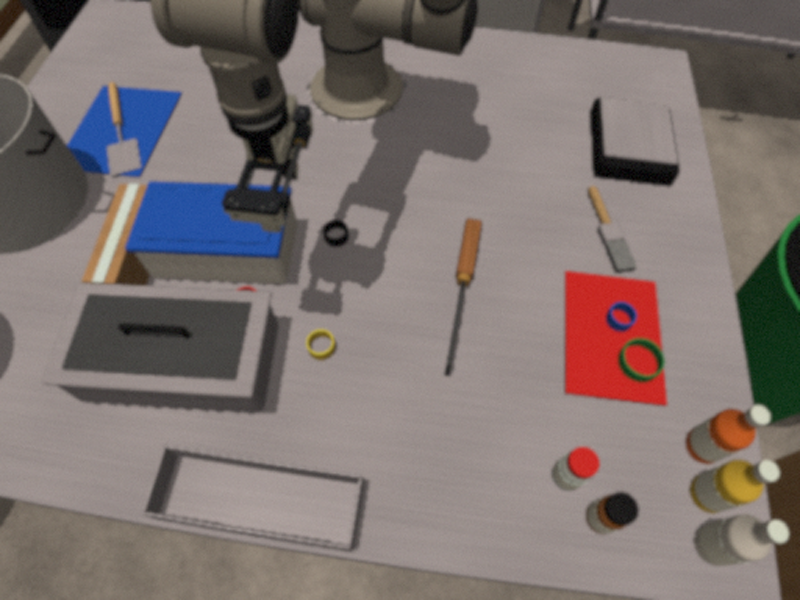

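View pics/side0b.png

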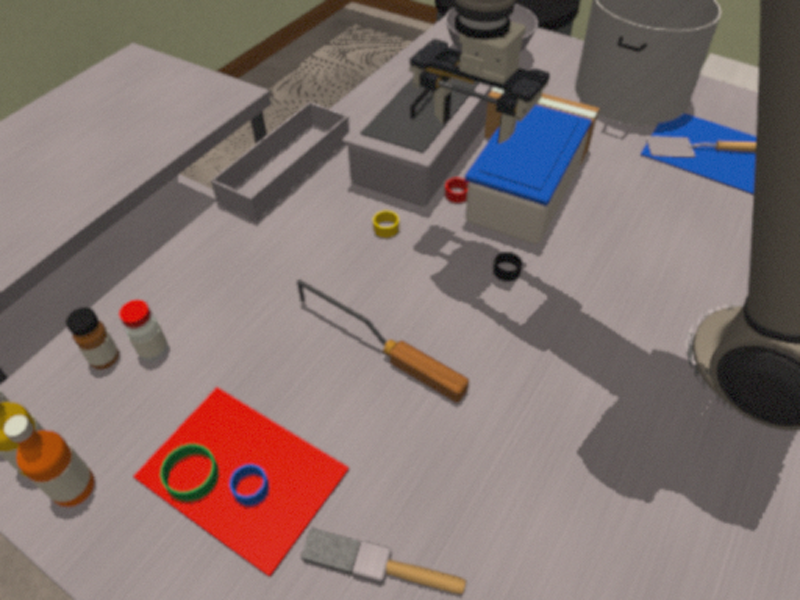

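View pics/wrist0b.png

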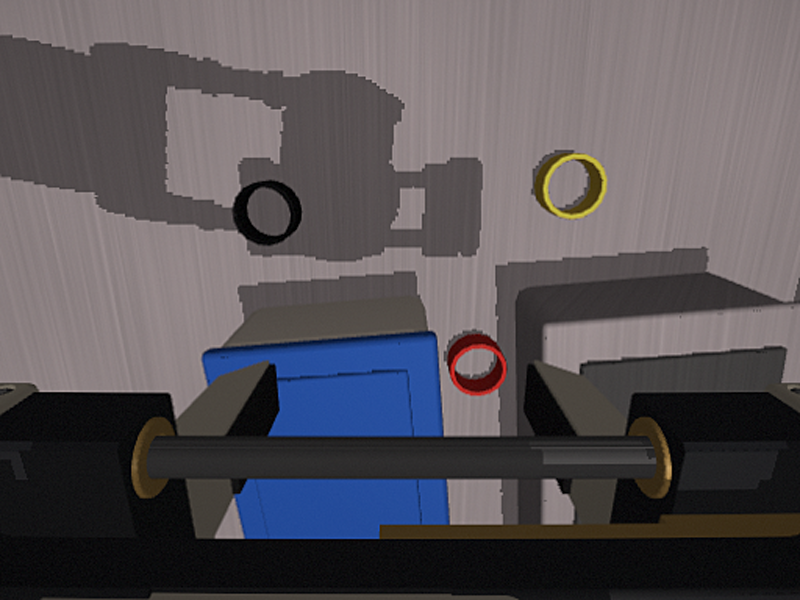

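The scene picture shows the hook at about (470,250), with its tip at (447,373). In the side picture the bend is at (299,283) and the red ring at (457,190). In the wrist picture the red ring is at (477,368), the yellow at (571,186) and the black at (267,212). The lid's edge runs from (436,335) to (447,540).

```bash
sed -i 's/^import numpy as np,cv2/import numpy as np,cv2\nfrom scipy.spatial.transform import Rotation as Ro/; s/np.array(c\["rotation"\])/Ro.from_euler("xyz",c["rotation"]).as_matrix()/' h.py
python3 - <<'E'
from h import *
k=.64
S,D,W=[bot.get_calibration(n) for n in("scene","side","wrist")]
g=lambda *p:(p[0]*k,p[1]*k)
for n,a,b in [("bend",(448,372),(299,283)),("handle front top",(465,281),(388,346)),("handle back",(474,221),(466,381))]:
    print(n,tri(S,g(*a),D,g(*b)))
print("red",tri(W,g(477,368),D,g(457,184)),onz(W,*g(477,369),25))
print("yel",onz(W,*g(571,186),25),"blk",onz(W,*g(267,212),25))
for p in [(436,335),(447,540),(204,350)]: print("lid",onz(W,*g(*p),116))
for p in [(520,290),(519,520),(546,325),(545,530)]: print("pan",onz(W,*g(*p),113))
s=cv2.imread("pics/scene0.png")[130:250,260:340];d=cv2.imread("pics/side0.png")[170:265,180:310]
cv2.imwrite("pics/c.png",np.hstack([cv2.resize(s,None,fx=5,fy=5,interpolation=2)[:,:300],cv2.resize(d,None,fx=3.8,fy=6.3158,interpolation=2)[:600]]) if 0 else cv2.resize(s,None,fx=5,fy=5,interpolation=2))
cv2.imwrite("pics/d.png",cv2.resize(d,None,fx=6,fy=6,interpolation=2))
E
```

```text
bend (array([680.9, 274.9,  38.5]), np.float64(8.4))
handle front top (array([498.3, 291. ,  21.1]), np.float64(3.0))
handle back (array([367.8, 294. ,  31.9]), np.float64(9.9))
red (array([586.6, -86.7,  29.2]), np.float64(0.5)) [587.1 -89.7  25. ]
yel [649.3  58.7  25. ] blk [423.3  39.6  25. ]
lid [545.2 -23.2 116. ]
lid [ 556.7 -179.7  116. ]
lid [402.7 -33.3 116. ]
pan [594.8   4.4 113. ]
pan [ 607.4 -164.9  113. ]
pan [612.4 -17.8 113. ]
pan [ 626.7 -173.8  113. ]
```

View pics/c.png

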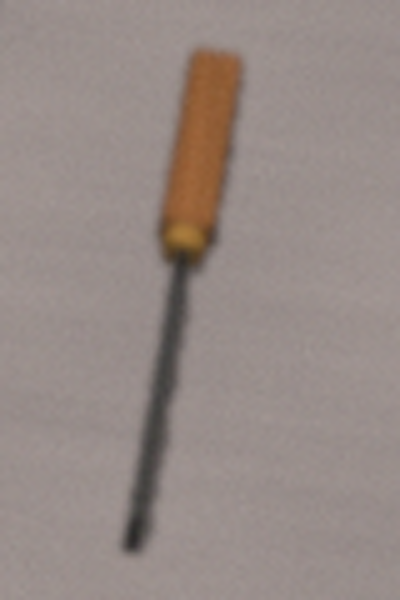

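View pics/d.png

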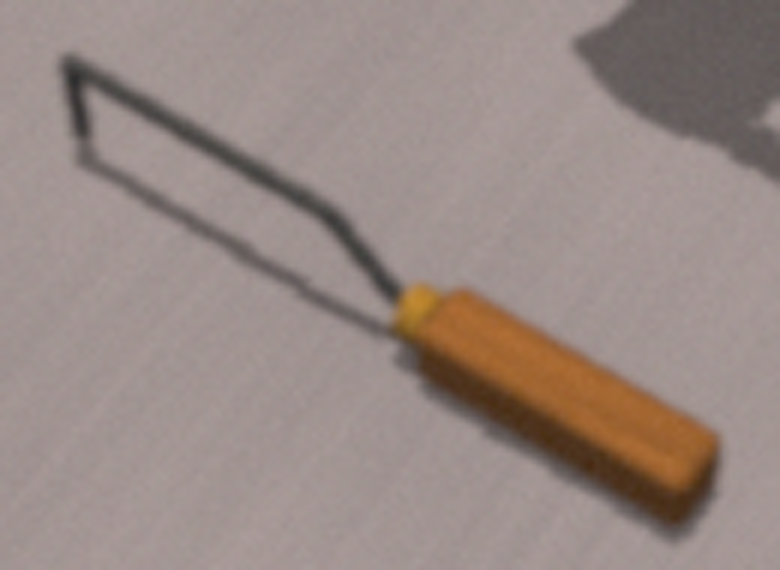

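The crops show the handle's top-face corners. In the scene crop they are at (195,50), (240,57), (208,235) and (166,225), and in the side crop at (464,292), (718,438) and (680,490). The rod's bend is at (130,545) in the scene crop and (70,62) in the side crop.

Run:
```python
from h import *
S,D=[bot.get_calibration(n) for n in("scene","side")]
a=lambda x,y:(260+x/5,130+y/5)
b=lambda x,y:(180+x/6,170+y/6)
for p in[(195,50),(240,57),(209,232),(166,225)]: print("S",onz(S,*a(*p),34))
for p in[(464,292),(718,438),(680,490),(422,345)]: print("D",onz(D,*b(*p),34))
print(tri(S,a(195,50),D,b(680,490)),tri(S,a(240,57),D,b(718,438)))
print("bend",tri(S,a(131,540),D,b(70,62)),onz(S,*a(131,540),52),onz(D,*b(70,62),56),"tip",onz(D,*b(82,140),6))
```

```text
S [369.8 284.4  34. ]
S [371.1 311.2  34. ]
S [494.3 302.2  34. ]
S [493.2 278.   34. ]
D [478.8 279.5  34. ]
D [363.5 286.7  34. ]
D [364.6 313.7  34. ]
D [479.2 309.1  34. ]
(array([364.6, 293.4,  16.7]), np.float64(21.0)) (array([367. , 302.1,  40.6]), np.float64(23.1))
bend (array([681.2, 273.3,  39.7]), np.float64(8.8)) [688.7 276.5  52. ] [668.6 279.6  56. ] tip [669.8 280.2   6. ]
```

Request:
{"name": "jog_arm", "arguments": {"targets": [{"xyz": [0.37,-0.086,0.03]},{"xyz": [0.37,-0.086,0.03]},{"xyz": [0.37,-0.086,0.03]},{"xyz": [0.37,-0.086,0.03]},{"xyz": [0.37,-0.086,0.03]},{"xyz": [0.37,-0.086,0.03]},{"xyz": [0.37,-0.086,0.03]},{"xyz": [0.37,-0.086,0.03]},{"xyz": [0.37,-0.086,0.03]},{"xyz": [0.37,-0.086,0.03]}]}}

```text
invalid input
```

Request:
{"name": "jog_arm", "arguments": {"targets": [{"xyz": [0,0,0],"spin": -1},{"xyz": [0,0,0],"spin": -1},{"xyz": [0,0,0],"spin": -1},{"xyz": [0,0,0],"spin": -1},{"xyz": [0,0,0],"spin": -1},{"xyz": [0,0,0],"spin": -1},{"xyz": [0,0,0],"spin": -1},{"xyz": [0,0,0],"spin": -1},{"xyz": [0,0,0],"spin": -1},{"xyz": [0,0,0],"spin": -1}]}}

```text
time: 1.4
tool_pos: [524.8, 0.1, 226.4]
tcp_rot: [-3.141, -0.001, 2.574]
contact_force: [-0.9, -0.8, -0.1]
grip_width: 91.9
finger_force: 0.0
```

Request:
{"name": "jog_arm", "arguments": {"targets": [{"xyz": [0,0,0],"spin": -1},{"xyz": [0,0,0],"spin": -1},{"xyz": [0,0,0],"spin": -1},{"xyz": [0,0,0],"spin": -1},{"xyz": [0,0,0],"spin": -1},{"xyz": [0,0,0],"spin": -0.06},{"xyz": [0,0,0]},{"xyz": [0,0,0]},{"xyz": [0,0,0]},{"xyz": [0,0,0]}]}}

```text
invalid input
```

Run:
```python
from h import *
o=bot.get_obs();print(o["time"],o["tool_pos"],o["tcp_rot"],o["joint_positions"])
c=bot.get_calibration("wrist");print(c["eye"],c["rotation"]);import pickle;pickle.dump(c,open("w1.pkl","wb"))
i=bot.capture("wrist");cv2.imwrite("pics/w1.png",i);cv2.imwrite("pics/w1b.png",cv2.resize(i,(800,600),interpolation=2))
```

```text
1.4 [5.24827248e+02 5.42165593e-02 2.26420787e+02] [-3.14132140e+00 -5.95305374e-04  2.57416125e+00] [-1.45985063e-01  3.42336576e-01  1.52451468e+00 -4.17464896e-06
  1.27539558e+00 -1.14934885e+00]
[453.72336756  44.9111205  385.0671202 ] [2.83089034e+00 8.04835633e-05 1.00349611e+00]
```

View pics/w1b.png

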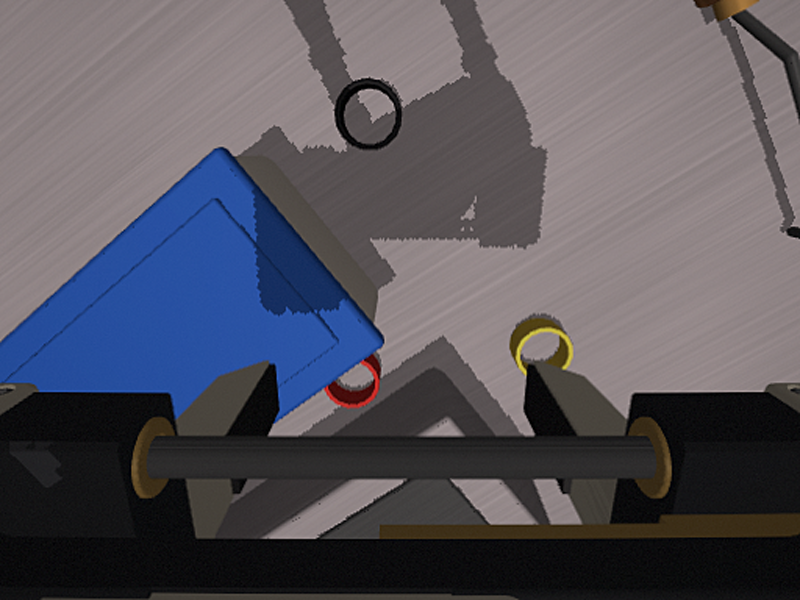

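The first wrist picture came too early, because every row needs a "spin". It shows only the lid's mouth-side corner at (383,342), the red ring at (353,382) and the hook at the upper right.

Request:
{"name": "jog_arm", "arguments": {"targets": [{"xyz": [0,0,0],"spin": -1},{"xyz": [0,0,0],"spin": -1},{"xyz": [0,0,0],"spin": -1},{"xyz": [0,0,0],"spin": -1},{"xyz": [0,0,0],"spin": -1},{"xyz": [0.1,0.32,0.03],"spin": 0},{"xyz": [0.1,0.4,0.03],"spin": 0},{"xyz": [0.1,0.4,0.03],"spin": 0},{"xyz": [0.1,0.4,0.03],"spin": 0},{"xyz": [0.1,0.4,0.03],"spin": 0}]}}

```text
time: 2.7
tool_pos: [495.6, 157.1, 214.5]
tcp_rot: [-3.142, -0.0, 3.069]
contact_force: [0.1, -0.8, -0.1]
grip_width: 91.9
finger_force: 0.0
```

Request:
{"name": "jog_arm", "arguments": {"targets": [{"xyz": [0.1,0.4,0.03],"spin": 0},{"xyz": [0.1,0.4,0.03],"spin": 0},{"xyz": [0.1,0.4,0.03],"spin": 0},{"xyz": [0.1,0.35,0.03],"spin": 0},{"xyz": [0.1,0.15,0.03],"spin": 0},{"xyz": [0.1,0,0],"spin": 0},{"xyz": [0,0,0],"spin": 0},{"xyz": [0,0,0],"spin": 0},{"xyz": [0,0,0],"spin": 0},{"xyz": [0,0,0],"spin": 0}]}}

```text
time: 3.95
tool_pos: [458.0, 294.8, 202.8]
tcp_rot: [3.142, 0.0, 3.07]
contact_force: [0.4, -0.2, -0.4]
grip_width: 91.8
finger_force: 0.0
```

Run:
```python
from h import *
o=bot.get_obs();print(o["time"],o["tool_pos"],o["tcp_rot"],o["joint_positions"])
c=bot.get_calibration("wrist");print(c["eye"],c["rotation"]);import pickle;pickle.dump(c,open("w1.pkl","wb"))
i=bot.capture("wrist");cv2.imwrite("pics/w2.png",i);cv2.imwrite("pics/w2b.png",cv2.resize(i,(800,600),interpolation=2))
```

```text
3.95 [457.96425501 294.81299676 202.78334534] [3.14158270e+00 2.04825134e-04 3.07024484e+00] [ 4.31282592e-01  3.97625163e-01  1.50825188e+00 -9.52543577e-05
  1.23553133e+00 -1.06813459e+00]
[373.86431885 300.71694073 361.35447171] [ 2.82991389e+00 -4.79460784e-04  1.49954106e+00]
```

View pics/w2b.png

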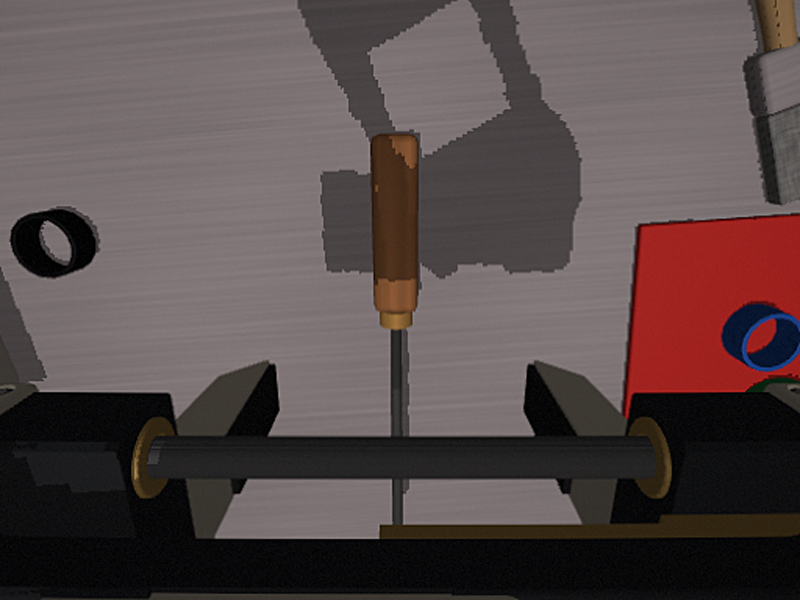

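The handle lies almost along the tool's plane. Its top back edge is centred at (395,134) and its front edge at (396,309), the handle's sides are at 371 and 419, and the rod runs down to (398,520).

Run:
```python
from h import *;import pickle
c=pickle.load(open("w1.pkl","rb"));k=.64
S=bot.get_calibration("scene")
b,f,r=[onz(c,x*k,y*k,z) for x,y,z in((395,136,34),(396,309,34),(398,520,56))]
print(b,f,r,np.linalg.norm(f-b),np.degrees(np.arctan2(*(f-b)[[1,0]])),np.degrees(np.arctan2(*(r-b)[[1,0]])))
print(tri(c,(395*k,134*k),S,(260+218/5,130+52/5)),tri(c,(396*k,309*k),S,(260+187/5,130+229/5)))
```

```text
[364.8 297.8  34. ] [483.3 289.6  34. ] [652.3 278.8  56. ] 118.78337425751131 -3.958461048114362 -3.7810055897151957
(array([363.4, 298.2,  26.2]), np.float64(0.7)) (array([487.1, 289.9,  22.7]), np.float64(1.2))
```

Request:
{"name": "jog_arm", "arguments": {"targets": [{"xyz": [0.05,-0.04,0.2],"spin": 0},{"xyz": [0,0,0.4],"spin": 0},{"xyz": [0,0,0.4],"spin": 0},{"xyz": [0,0,0.4],"spin": 0},{"xyz": [0,0,0.4],"spin": 0},{"xyz": [0,0,0.35],"spin": 0},{"xyz": [0,0,0.2],"spin": 0},{"xyz": [0,0,0.1],"spin": 0},{"xyz": [0,0,0],"spin": 0},{"xyz": [0,0,0],"spin": 0}]}}

```text
time: 5.25
tool_pos: [454.1, 292.5, 7.6]
tcp_rot: [3.141, 0.002, 3.071]
contact_force: [-0.3, 0.1, 0.1]
grip_width: 91.8
finger_force: 0.0
```

Request:
{"name": "jog_arm", "arguments": {"targets": [{"xyz": [0,0,0],"spin": 0},{"xyz": [0,0,0],"spin": 0},{"xyz": [0,0,0],"spin": 0},{"xyz": [0,0,0],"spin": 0},{"xyz": [0,0,0],"spin": 0},{"xyz": [0,0,0],"spin": 0},{"xyz": [0,0,0],"spin": 0},{"xyz": [0,0,0],"spin": 0},{"xyz": [0,0,0],"spin": 0},{"xyz": [0,0,0],"spin": 0}], "gripper": 0}}

```text
time: 6.5
tool_pos: [453.5, 292.1, 6.7]
tcp_rot: [-3.141, -0.0, 3.071]
contact_force: [0.7, -1.8, -0.3]
grip_width: 31.7
finger_force: 30.0
```

Request:
{"name": "jog_arm", "arguments": {"targets": [{"xyz": [0,0,-0.15],"spin": 0},{"xyz": [0,0,-0.3],"spin": 0},{"xyz": [0,0,-0.3],"spin": 0.3},{"xyz": [0,0,-0.15],"spin": 0.7},{"xyz": [0,0,0],"spin": 0.8},{"xyz": [0,0,0],"spin": 0.8},{"xyz": [0,0,0],"spin": 0.8},{"xyz": [0,0,0],"spin": 0.8},{"xyz": [0,0,0],"spin": 0.8},{"xyz": [0,0,0],"spin": 0.8}]}}

```text
time: 7.75
tool_pos: [453.3, 292.3, 79.2]
tcp_rot: [3.141, -0.0, 2.488]
contact_force: [0.1, 0.4, -4.3]
grip_width: 31.7
finger_force: 30.0
```

Request:
{"name": "jog_arm", "arguments": {"targets": [{"xyz": [0,0,0],"spin": 0.8},{"xyz": [0,0,0],"spin": 0.8},{"xyz": [0,0,0],"spin": 0.8},{"xyz": [0,0,0],"spin": 0.8},{"xyz": [0,0,0],"spin": 0.8},{"xyz": [0,0,0],"spin": 0.8},{"xyz": [0,0,0],"spin": 0.8},{"xyz": [0,0,0],"spin": 0.6},{"xyz": [0,0,0],"spin": 0.2},{"xyz": [0,0,0],"spin": 0.0}]}}

```text
time: 9.0
tool_pos: [453.4, 292.3, 78.9]
tcp_rot: [3.142, -0.0, 1.852]
contact_force: [-0.7, -0.1, -3.8]
grip_width: 32.0
finger_force: 30.0
```

Request:
{"name": "jog_arm", "arguments": {"targets": [{"xyz": [0,0,0],"spin": 0.7},{"xyz": [0,0,0],"spin": 0.7},{"xyz": [0,0,0],"spin": 0.6},{"xyz": [-0.1,0.15,0],"spin": 0},{"xyz": [-0.16,0.3,0],"spin": 0},{"xyz": [-0.16,0.35,0],"spin": 0},{"xyz": [-0.16,0.3,0],"spin": 0},{"xyz": [-0.1,0.2,0],"spin": 0},{"xyz": [-0.08,0.09,0],"spin": 0},{"xyz": [0,0,0],"spin": 0}]}}

```text
time: 10.25
tool_pos: [569.5, 239.7, 78.5]
tcp_rot: [-3.141, 0.0, 1.651]
contact_force: [-0.4, -0.2, -3.9]
grip_width: 31.9
finger_force: 30.0
```

Request:
{"name": "jog_arm", "arguments": {"targets": [{"xyz": [0,0,0],"spin": 0},{"xyz": [0,0,0],"spin": 0},{"xyz": [0,0,0],"spin": 0},{"xyz": [0,0,0],"spin": 0},{"xyz": [0,0,0],"spin": 0},{"xyz": [0,0,0],"spin": 0},{"xyz": [0,0,0],"spin": 0},{"xyz": [0,0,0],"spin": 0},{"xyz": [0,0,0],"spin": 0},{"xyz": [0,0,0],"spin": 0}]}}

```text
time: 11.5
tool_pos: [569.2, 240.5, 78.7]
tcp_rot: [3.142, -0.0, 1.651]
contact_force: [-0.0, -0.2, -3.9]
grip_width: 32.2
finger_force: 30.0
```

Run:
```python
from h import *
o=bot.get_obs();print(o["time"],o["tool_pos"],o["tcp_rot"],o["contact_force"],o["moment"])
i=bot.capture("side");cv2.imwrite("pics/s3.png",i);j=bot.capture("scene");cv2.imwrite("pics/sc3.png",j)
a=cv2.resize(i[80:240,160:360],None,fx=2,fy=2,interpolation=2);b=cv2.resize(j[120:280,130:330],None,fx=2,fy=2,interpolation=2)
cv2.imwrite("pics/m3.png",np.hstack([a,b]))
```

```text
11.5 [569.22038909 240.50195992  78.73504498] [ 3.14151699e+00 -1.30212988e-05  1.65080177e+00] [-0.02012618 -0.18006228 -3.94631561] [-0.00753394 -0.00608702 -0.00461474]
```

View pics/m3.png

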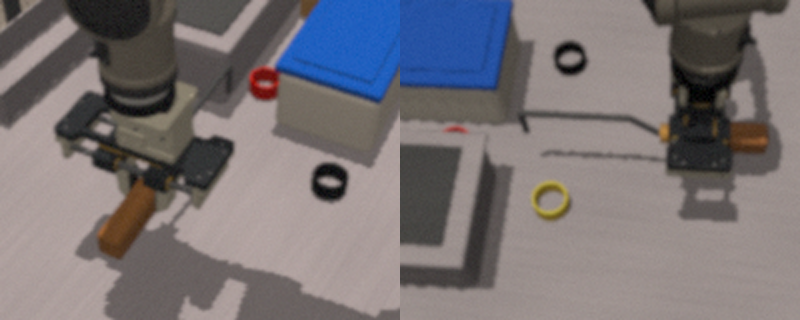

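The composite shows the hook held level. In its side half the bend is at (230,68), the tip at (230,92) and the red ring's rim centre at (265,79). In its scene half the bend is at (521,113) and the tip at (527,130).

Run:
```python
from h import *
S,D=[bot.get_calibration(n) for n in("scene","side")]
s=lambda x,y:(130+(x-400)/2,120+y/2)
d=lambda x,y:(160+x/2,80+y/2)
print("bend",tri(S,s(521,113),D,d(230,68)),"tip",tri(S,s(527,130),D,d(230,92)))
print("ring top",onz(D,*d(265,78),25),"bottom",onz(D,*d(265,90),0))
print("pred tip",np.array([569.2,240.5])-220*np.array([-.08,.997]))
```

```text
bend (array([585.7,  20.6, 118.1]), np.float64(0.2)) tip (array([585.4,  20.9,  76.3]), np.float64(2.2))
ring top [586.2 -86.2  25. ] bottom [586.1 -88.9   0. ]
pred tip [586.8   21.16]
```

Request:
{"name": "jog_arm", "arguments": {"targets": [{"xyz": [-0.15,-0.02,0],"spin": 0},{"xyz": [-0.3,-0.02,0],"spin": 0},{"xyz": [-0.35,-0.02,0],"spin": 0},{"xyz": [-0.3,-0.02,0],"spin": 0},{"xyz": [-0.15,-0.02,0],"spin": 0},{"xyz": [-0.1,0,0],"spin": 0},{"xyz": [0,0,0],"spin": 0},{"xyz": [0,0,0.2],"spin": 0},{"xyz": [0,0,0.15],"spin": 0},{"xyz": [0,0,0],"spin": 0}]}}

```text
time: 12.85
tool_pos: [568.6, 132.5, 48.8]
tcp_rot: [-3.138, 0.0, 1.651]
contact_force: [-0.3, 0.2, -3.5]
grip_width: 31.6
finger_force: 30.0
```

Run:
```python
from h import *
o=bot.get_obs();print(o["time"],o["tool_pos"],o["tcp_rot"],o["contact_force"],o["moment"])
i=bot.capture("side");cv2.imwrite("pics/s4.png",i);i2=bot.capture("scene");cv2.imwrite("pics/sc4.png",i2)
D=bot.get_calibration("side");print(proj(D,[587,-88,40]))
a=cv2.resize(i[70:170,230:330],None,fx=4,fy=4,interpolation=2)
b=cv2.resize(i2[140:240,120:220],None,fx=4,fy=4,interpolation=2)
cv2.imwrite("pics/m4.png",np.hstack([a,b]))
```

```text
12.85 [568.60836411 132.51022148  48.80626301] [-3.13801074e+00  6.49988920e-05  1.65145836e+00] [-0.30153942  0.22495388 -3.47480946] [ 0.02416562 -0.00782201  0.00725783]
[292.9 114.6]
```

View pics/m4.png

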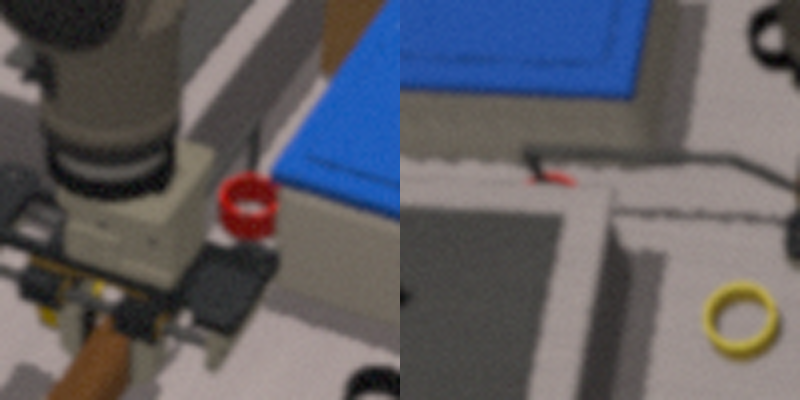

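The tip hangs at about (256,173) in the side crop, above the ring's open top, whose rim centre is at (248,192). The triangulated geometry agrees, so I lower it into the ring and draw.

Request:
{"name": "jog_arm", "arguments": {"targets": [{"xyz": [0,0,0.15],"spin": 0},{"xyz": [0,0,0.15],"spin": 0},{"xyz": [0,0,0.12],"spin": 0},{"xyz": [0,0,0.06],"spin": 0},{"xyz": [0,0,0.02],"spin": 0},{"xyz": [0,0,0],"spin": 0},{"xyz": [0.05,0,0],"spin": 0},{"xyz": [0.08,0,0],"spin": 0},{"xyz": [0.08,0,0],"spin": 0},{"xyz": [0.1,0,0],"spin": 0}]}}

```text
time: 14.2
tool_pos: [567.9, 157.5, 10.9]
tcp_rot: [3.141, 0.0, 1.651]
contact_force: [0.6, 0.1, -3.7]
grip_width: 32.0
finger_force: 30.0
```

Request:
{"name": "jog_arm", "arguments": {"targets": [{"xyz": [0.12,0,0],"spin": 0},{"xyz": [0.12,0,0],"spin": 0},{"xyz": [0.12,0,0],"spin": 0},{"xyz": [0.12,0,0],"spin": 0},{"xyz": [0.12,0,0],"spin": 0},{"xyz": [0.12,0,0],"spin": 0},{"xyz": [0.12,0,0],"spin": 0},{"xyz": [0.08,0,0],"spin": 0},{"xyz": [0.04,0,0],"spin": 0},{"xyz": [0,0,0],"spin": 0}]}}

```text
time: 15.45
tool_pos: [561.7, 233.6, 10.7]
tcp_rot: [3.142, 0.0, 1.651]
contact_force: [-0.2, -0.3, -3.1]
grip_width: 31.9
finger_force: 30.0
```

Run:
```python
from h import *
o=bot.get_obs();print(o["time"],o["tool_pos"],o["tcp_rot"],o["contact_force"])
for n in("scene","side"):
    i=bot.capture(n);cv2.imwrite(f"pics/{n}5.png",i);h=cv2.cvtColor(i,cv2.COLOR_BGR2HSV)
    m=((h[...,0]<6)|(h[...,0]>174))&(h[...,1]>150)&(h[...,2]>60)
    r,l,s,ct=cv2.connectedComponentsWithStats(m.astype(np.uint8))
    c=bot.get_calibration(n)
    print(n,[(q.round(1),onz(c,*q,12)) for q,t in zip(ct[1:],s[1:]) if 15<t[4]<1000])
```

```text
15.45 [561.73583593 233.60380108  10.70944615] [3.14153184e+00 1.37767594e-05 1.65100282e+00] [-0.18763987 -0.27023215 -3.1467526 ]
scene [(array([188.8, 194.4]), array([583. ,  -2.2,  12. ])), (array([397.4, 202.1]), array([526.1, 574.5,  12. ])), (array([410.2, 229.8]), array([605.5, 604.8,  12. ])), (array([373. , 295.7]), array([793. , 502.1,  12. ]))]
side [(array([280.7, 140.6]), array([576.2,  -0. ,  12. ])), (array([ 85.9, 200. ]), array([886.8, 446.5,  12. ])), (array([120.8, 302. ]), array([614.9, 599.5,  12. ])), (array([159.2, 309.7]), array([535.6, 568.7,  12. ]))]
```

The ring follows the hook, so I draw it further, then lift the tip out.

Request:
{"name": "jog_arm", "arguments": {"targets": [{"xyz": [0.06,0,0],"spin": 0},{"xyz": [0.12,0,0],"spin": 0},{"xyz": [0.12,0,0],"spin": 0},{"xyz": [0.12,0,0],"spin": 0},{"xyz": [0.12,0,0],"spin": 0},{"xyz": [0.1,0,0],"spin": 0},{"xyz": [0.06,0,0],"spin": 0},{"xyz": [0.03,0,0],"spin": 0},{"xyz": [-0.08,0,0],"spin": 0},{"xyz": [0,0,0],"spin": 0}]}}

```text
time: 16.8
tool_pos: [557.7, 284.4, 10.7]
tcp_rot: [-3.141, 0.0, 1.65]
contact_force: [0.2, 0.2, -2.9]
grip_width: 31.3
finger_force: 30.0
```

Request:
{"name": "jog_arm", "arguments": {"targets": [{"xyz": [0,0,-0.1],"spin": 0},{"xyz": [0,0,-0.2],"spin": 0},{"xyz": [0,0,-0.2],"spin": 0},{"xyz": [0,0,-0.15],"spin": 0},{"xyz": [0,0,-0.1],"spin": 0},{"xyz": [0,0,0],"spin": 0},{"xyz": [0,0,0],"spin": 0},{"xyz": [0,0,0],"spin": 0},{"xyz": [0,0,0],"spin": 0},{"xyz": [0,0,0],"spin": 0}]}}

```text
time: 18.05
tool_pos: [557.5, 285.3, 70.5]
tcp_rot: [-3.141, 0.0, 1.651]
contact_force: [0.8, 0.9, -2.8]
grip_width: 31.6
finger_force: 30.0
```

Run:
```python
from h import *
o=bot.get_obs();print(o["time"],o["tool_pos"],o["tcp_rot"],o["contact_force"])
for n in("scene","side"):
    i=bot.capture(n);cv2.imwrite(f"pics/{n}6.png",i);h=cv2.cvtColor(i,cv2.COLOR_BGR2HSV)
    m=((h[...,0]<6)|(h[...,0]>174))&(h[...,1]>150)&(h[...,2]>60)
    r,l,s,ct=cv2.connectedComponentsWithStats(m.astype(np.uint8))
    c=bot.get_calibration(n)
    print(n,[(q.round(1),onz(c,*q,12)) for q,t in zip(ct[1:],s[1:]) if 15<t[4]<1000])
```

```text
18.05 [557.54965417 285.28062335  70.52748434] [-3.14138411e+00  7.39136822e-05  1.65072077e+00] [ 0.82100604  0.91688337 -2.79132271]
scene [(array([208.2, 189.4]), array([560.1,  47.8,  12. ])), (array([211.4, 200. ]), array([591.3,  63.5,  12. ])), (array([397.4, 202.1]), array([525.9, 574.3,  12. ])), (array([410.2, 229.9]), array([605.7, 604.7,  12. ])), (array([373. , 295.7]), array([792.9, 502.2,  12. ]))]
side [(array([270.5, 152.3]), array([576.4,  55.5,  12. ])), (array([ 85.9, 200. ]), array([886.9, 446.4,  12. ])), (array([120.9, 302.1]), array([614.7, 599.7,  12. ])), (array([159.2, 309.7]), array([535.6, 568.7,  12. ]))]
```

Run:
```python
from h import *
S=bot.get_calibration("scene")
print([onz(S,x*.64,y*.64,5) for x,y in((565,272),(565,393))])
i=cv2.imread("pics/side6.png");cv2.imwrite("pics/side6b.png",cv2.resize(i,(800,600),interpolation=2))
```

```text
[array([443.9, 476.6,   5. ]), array([680.8, 475.8,   5. ])]
```

View pics/side6b.png

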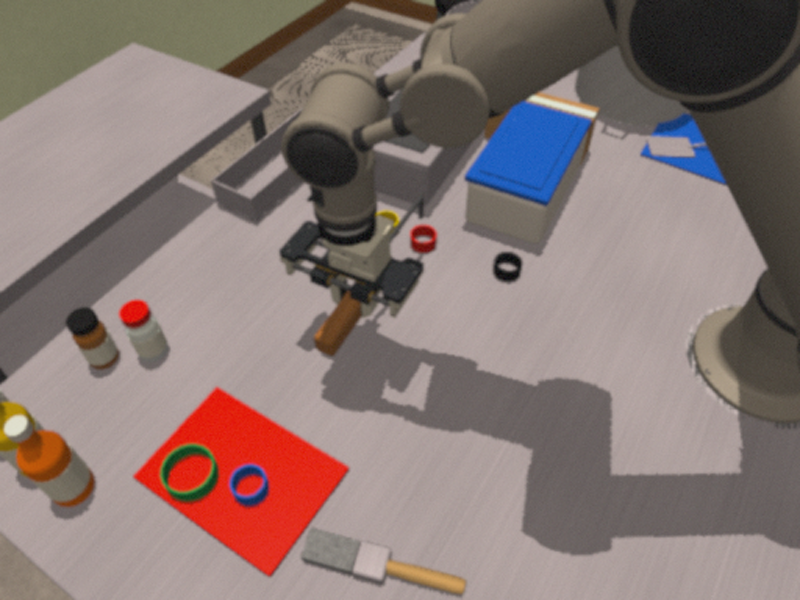

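The red ring lies flat and clear of the gap at (424,238), the tip is raised above it, and the blue ring is untouched at (249,485).

Request:
{"name": "jog_arm", "arguments": {"targets": [{"xyz": [0.1,0,0],"spin": 0},{"xyz": [0.2,0,0],"spin": 0},{"xyz": [0.2,0,0],"spin": 0},{"xyz": [0.15,0,0],"spin": 0},{"xyz": [0.1,0,0],"spin": 0},{"xyz": [0,0,0.1],"spin": 0},{"xyz": [0,0,0.2],"spin": 0},{"xyz": [0,0,0.2],"spin": 0},{"xyz": [0,0,0.1],"spin": 0},{"xyz": [0,0,0],"spin": 0}]}}

```text
time: 19.4
tool_pos: [552.4, 344.6, 21.6]
tcp_rot: [-3.14, 0.001, 1.65]
contact_force: [-0.1, 0.1, -3.4]
grip_width: 31.7
finger_force: 30.0
```

Request:
{"name": "jog_arm", "arguments": {"targets": [{"xyz": [0,0,0.06],"spin": 0},{"xyz": [0,0,0.05],"spin": 0},{"xyz": [0,0,0.03],"spin": 0},{"xyz": [0,0,0.02],"spin": 0},{"xyz": [0,0,0.015],"spin": 0},{"xyz": [0,0,0.01],"spin": 0},{"xyz": [0,0,0],"spin": 0},{"xyz": [0,0,0],"spin": 0},{"xyz": [0,0,0],"spin": 0},{"xyz": [0,0,0],"spin": 0}]}}

```text
time: 20.65
tool_pos: [552.8, 345.1, 8.0]
tcp_rot: [3.141, 0.0, 1.651]
contact_force: [-0.5, -0.2, -3.4]
grip_width: 31.8
finger_force: 30.0
```

Request:
{"name": "jog_arm", "arguments": {"targets": [{"xyz": [0,0,0.005],"spin": 0},{"xyz": [0,0,0.005],"spin": 0},{"xyz": [0,0,0.005],"spin": 0},{"xyz": [0,0,0.004],"spin": 0},{"xyz": [0,0,0],"spin": 0},{"xyz": [0,0,0],"spin": 0},{"xyz": [0,0,0],"spin": 0},{"xyz": [0,0,0],"spin": 0},{"xyz": [0,0,0],"spin": 0},{"xyz": [0,0,0],"spin": 0}]}}

```text
time: 21.9
tool_pos: [552.8, 345.1, 6.7]
tcp_rot: [3.141, -0.0, 1.651]
contact_force: [-3.1, -1.4, 4.0]
grip_width: 31.8
finger_force: 30.0
```

Contact is made, since the force changed from −3.4 N to +4 N. Now I release and withdraw upward.

Request:
{"name": "jog_arm", "arguments": {"targets": [{"xyz": [0,0,0],"spin": 0},{"xyz": [0,0,0],"spin": 0},{"xyz": [0,0,0],"spin": 0},{"xyz": [0,0,0],"spin": 0},{"xyz": [0,0,0],"spin": 0},{"xyz": [0,0,0],"spin": 0},{"xyz": [0,0,0],"spin": 0},{"xyz": [0,0,-0.1],"spin": 0},{"xyz": [0,0,-0.2],"spin": 0},{"xyz": [0,0,-0.3],"spin": 0}], "gripper": 100}}

```text
time: 23.15
tool_pos: [552.7, 345.1, 55.5]
tcp_rot: [-3.141, 0.0, 1.651]
contact_force: [0.5, 0.3, -0.7]
grip_width: 92.0
finger_force: 0.0
```

Request:
{"name": "jog_arm", "arguments": {"targets": [{"xyz": [0,0,-0.4],"spin": 0},{"xyz": [0,0,-0.4],"spin": 0},{"xyz": [0,0,-0.4],"spin": 0},{"xyz": [0,0,-0.3],"spin": 0},{"xyz": [0,0,-0.1],"spin": 0},{"xyz": [0,0,0],"spin": 0},{"xyz": [0,0,0],"spin": 0},{"xyz": [0,0,0],"spin": 0},{"xyz": [0,0,0],"spin": 0},{"xyz": [0,0,0],"spin": 0}]}}

```text
time: 24.4
tool_pos: [552.7, 345.1, 182.1]
tcp_rot: [-3.141, 0.0, 1.651]
contact_force: [-0.2, -0.1, 0.2]
grip_width: 91.8
finger_force: 0.0
```

Run:
```python
from h import *
o=bot.get_obs();print(o["time"],o["tool_pos"],o["contact_force"],o["grip_width"])
i=bot.capture("side");cv2.imwrite("pics/s7.png",cv2.resize(i,(800,600),interpolation=2))
```

```text
24.4 [552.73984976 345.08262285 182.11557711] [-0.19469544 -0.06366177  0.18589237] 91.82868618848863
```

View pics/s7.png

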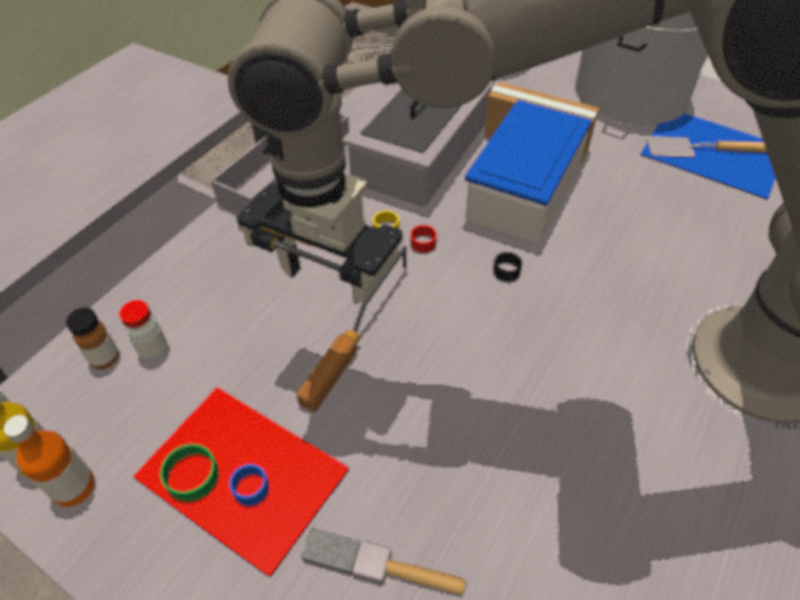

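The hook rests upright on its handle at (328,370), the red ring is clear at (424,238), and the blue ring is untouched at (249,485).

```bash
python3 -c "
from plant import bot
print(bot.close_job())"
```

```text
the job is handed in; nothing more can be done
None
```

I drew the red cutter out with the hook until it was clear of the gap. The hook now rests on its handle with the gripper open and raised above it, the blue cutter was left alone, and I handed the job in at about 24 s.

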